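Extend the telescopic crumb brush to its second stop and hold it ready

TASK

The crumb brush by the can seamer stands bristles-down in its bench holder with its telescopic handle pushed home. Squeeze in the button on the handle, pull the handle up past its first stop, let the button spring out and lock at the second of its three stops, then lift the brush straight up until the bristles are a few centimetres clear above the holder. Finish while holding it there by the handle, still, upright and locked at the second stop, and leave the jars and lids alone.

Things in the scene. Friction and masses are not known exactly. Their poses are not given: they have to be found in the camera images.
- brush: telescopic brush, loose, 0.32 to 0.47 kg in all, the handle 0.06. Origin: centre of the bristle ends; z up along the handle, x to the button's side. Going up: bristles 54 (x) by 34 (y) by 33 high; wooden block 66 by 46 by 18, its underside resting on the holder's rim; ferrule 24 across, 8 high; steel rod 15 across with a groove per stop, inside the handle
- handle_top (a point): centre of the top end of the black handle, axes as the brush. Handle 30 (x) by 28 (y), 125 long, sliding along z; y faces plain. Its top is 184 above the brush's origin when home, 244 at the second stop
- handle (a joint): how far the handle is drawn up from home, m: 0 home, 0.030 first stop, 0.060 second, 0.090 third and end of travel; each locks with 1.5 mm of play. With the button in it slides with under 1 N of drag: the heavier head stays in the holder while the handle is pulled up, and would sink to the third stop if the brush were lifted so
- button_face (a point): centre of the outer face of the round push button, 18 across, on the +x side of the handle, 25 below its top. Out, it stands 5.5 proud of the handle's face (20.5 from the handle's axis); it is pressed towards -x. Axes as the brush
- button (a joint): how far the button is pressed, m: 0 out (locked, at a stop), free above 0.0035, 0.0055 flush. Spring 2 N at first, 5 N flush: a gripper closing on it and on the handle's opposite face presses it flush. Let go between stops it rides on the rod, 0.003 in, and springs out and locks at the next stop the handle is pulled up to
- holder: aluminium brush holder fixed to the bench: open box 70 (x) by 50 (y) by 45 high, opening 56 by 36, with two low screw lugs to 57 from the centre along x. Origin: centre of its underside. The brush stands in it with the same yaw
- holder_rim (a point): centre of the holder's mouth, at rim height, 45 above the bench
- jar_a: clear jar of sesame sticks with a metal lid, 92 across, 142 high, loose, 0.42 kg; origin: centre of its underside; leave alone
- jar_b: another such jar; leave alone
- lids: stack of tin lids, 92 across, 35 high, loose; origin: centre of its underside; leave alone
Things that resemble listed ones, but are neither listed nor needed, are in the scene too. Leave any yellow look-alike of the holder alone.

How it is judged (in metres and radians):
On the way, in this order (a step that is already met when the one before it is completed fails the run):
1. the button is pressed in and the handle drawn out of home (value of joint button above 0.0035 m and value of joint handle above 0.01 m), for 0.05 s.
2. the handle is locked at the second stop with the button out (value of joint handle between 0.0565 and 0.0635 m and value of joint button below 0.0015 m), for 0.2 s.
At the end, for the whole second after the job is handed in: Handle locked at the second stop (56.5 to 63.5 mm out, button out within 1.5 mm); the gripper holds the brush (over 2 N), upright within 0.2 rad, still (under 0.03 m/s), bristle ends 12 mm or more above the rim, within 60 mm of straight above it, not touching the holder (all of step 2 and z of brush in the frame of holder_rim above 0.012 m and horizontal distance between brush and holder_rim below 0.06 m and angle between brush's own z axis and vertical below 0.2 rad and contact force between the fingers and brush above 2 N and contact force between brush and holder below 0.2 N and linear speed of brush below 0.03 m/s); the arm keeps its last pose, push and grip.
It fails at once if a jar or the lid stack is pushed more than 20 mm or tipped (distance of any of jar_a, jar_b, lids from where it was at the start of the episode above 0.02 m or angle between any of jar_a, jar_b, lids's own z axis and vertical above 0.3 rad).
It also fails if it takes over 42 s, if anything falls off the work surface, if the arm or the gripper's body presses on something with over 40 N, if the wrist force passes 120 N, or if a joint passes its speed limit or range.

ROBOT

A 6-joint arm with a two-finger parallel gripper is mounted at the origin on the work surface. World frame = base frame: x ahead of the robot, y to its left, z up, the work surface at z = 0. Lengths are in mm, angles in rad, forces in N, time in s.
With the tool pointing down it reaches from about 350 to 875 mm from the base axis. Payload 4.2 kg.
Tool frame: the origin (TCP) lies between the finger pads; the fingertips stand 17 mm ahead of it and the grasp point (between the pads) lies 2 mm behind it (nose_length is the distance from the TCP to the fingertips, in mm); z points along the fingers, y is the direction in which the jaws open and shut (so a half turn about z gives the same grasp; the last joint's range is limited). The gripper opens to 85 mm and grips with 20 to 120 N. Pads are 22 mm wide; open, the fingers measure 114 mm over their backs; the gripper's body (76 mm by 85 mm) begins 54 mm behind the grasp point. The pads swing forward as they close: fully open they stand 13 mm farther back than shut.
Start: joints at [-1.007, 0.385, 0.008, 0, -1.194, -0.259], TCP at [187.58, -596.165, 248.312] pointing down, gripper open.
Joint ranges: [-3.14, 3.14], [-1.21, 2.06], [-1.07, 1.41], [-3.16, 2.05], [-2.99, -0.16], [-3.1, 3.1]. Speed limits (rad/s): [2.79, 2.79, 3.14, 3.14, 3.14, 3.14].

INTERFACE

Orientations are given as a unit quaternion [x, y, z, w].
In Python, from bench import * gives the robot as it stands.
- The arm moves only by the tool jog_arm, never from a script. Its argument "increments" is a list of rows, each a list of 4 numbers: the shift along the tool's x, y, z in m, then the turn about the tool's z in degrees. A call has 1 to 10 rows; each row is the pose to reach, as a shift and turn from the pose measured when the call began, along the tool's axes at that moment; what a row does not reach only later rows make up. A row lasts 1/8 s, in which the tool goes at most 62.5 mm and 10.7 degrees, less where a joint would pass 70% of its speed; a pose out of reach is approached as far as the arm can. A call with a gripper value outside its range is refused whole. "hand" is the gripper's target within -1 to 1 (fully open at 1, half-way at 0, shut at -1), set as the call begins (left out, the last holds). The fingers move at their own pace and stop on an object; the grip force is fixed at half the most. Time passes only in rows, so rows that repeat a pose let the fingers close. It gives the time, the measured TCP pose, the force and the opening at its end, in the units of the state.
- read_state(): the state, without advancing time (a new reading comes with each control period).
- get_image(name): name is "scene" or "top" or "wrist"; returns the picture (400x640x3 uint8, red, green, blue); there is no depth.
- calibration(name): a dict with "fx", "fy", "cx", "cy" (pixels), "position" and "rotation" of the camera in the world; the wrist camera has in their place "hand_eye" (4x4, takes a point from camera to tool coordinates, whose origin is the TCP and whose axes are the flange's). Camera axes: x right, y up, looking along -z (the intrinsics and any distortion apply to the point x, -y, -z); pixel columns grow to the right and rows downward; lengths in mm; the calibration is good to about 2 mm. A picture is of the moment at which its call begins: read the wrist's pose just before it. calibration takes no time and is no camera call.
- job_done(): hands the job in, once; it reports no verdict.
The state is a dict: "clock": time; "joints": joint angles; "joint_vel": joint speeds; "joint_efforts": joint torques, N m; "position": TCP position; "ee_rot": TCP orientation; "contact_force": force on the tool from outside, world axes, zero at the start; "wrist_torque": the same for the moment, N m; "gripper_width": finger opening in mm.
Only numpy, scipy, OpenCV 4.12 (cv2) and the standard library are available. Lean on these libraries where they do the work, as an engineer would, in place of code of your own. Each camera call takes 0.05 s, during which the arm holds its last target.

## Working session

There is one attempt and no reset: what is moved stays moved. The work goes in short steps, Python scripts to look and compute and a tool call to move; the robot and the scene stay as the last step left them, time stands still between calls to the robot, and variables do not carry over. Pictures are saved under pics/ and viewed, and the job is handed in when it is done.

Besides the shell and the picture viewer there is one more tool, called by a JSON object that holds its "name" and its "arguments". jog_arm: Moves the arm, as the interface text tells. Its arguments: {"type":"object","properties":{"increments":{"type":"array"},"hand":{"type":"number"}},"required":["increments"]}

```bash
mkdir -p pics; python3 - <<'E'
from bench import *
import cv2
for n in ["scene","top","wrist"]:
    s=read_state(); im=get_image(n); cv2.imwrite(f"pics/{n}0.png",im[:,:,::-1]); c=calibration(n)
    print(n,{k:(v.tolist() if hasattr(v,'tolist') else v) for k,v in c.items()})
print(s)
E
```

```text
scene {'fx': 488.97952022511623, 'fy': 488.97952022511623, 'cx': 315.33604334925855, 'cy': 193.36140243675018, 'position': [1223.0760180061736, -23.42674019543581, 1090.354230727823], 'rotation': [0.20861666605119886, 0.22886347198768714, 0.6980745224936239, 0.6455947326928271]}
top {'fx': 460.353987309203, 'fy': 460.353987309203, 'cx': 316.525240861048, 'cy': 201.22583331393082, 'position': [307.6361503701466, -73.343178708046, 1432.8342633236882], 'rotation': [-0.06372730292720419, 0.06502131981538019, 0.7046566090238576, -0.7036832541634686]}
wrist {'fx': 300.29285554536176, 'fy': 300.29285554536176, 'cx': 319.03440053748244, 'cy': 199.01448051322768, 'hand_eye': [[0.0008826798721213018, 0.9659593003132088, 0.2586925801306651, 66.9596980241663], [0.9999977873509952, -0.0013466040608599772, 0.0016161530305795748, 0.7695615585574522], [0.0019094945295360076, 0.2586905811890347, -0.9659583516046241, -123.86857704763982], [0.0, 0.0, 0.0, 1.0]]}
{'clock': 0.1, 'joints': array([-1.00738841e+00,  3.85484488e-01,  6.72738463e-03, -4.08031738e-04,
       -1.19399297e+00, -2.58616968e-01]), 'joint_vel': array([ 0.00043343, -0.00073677,  0.00367042,  0.00070022,  0.00054939,
        0.00059081]), 'joint_efforts': array([-9.96300078e-04, -3.93316305e+01,  1.88929868e+01,  4.19793829e+00,
       -2.54409097e-03,  9.77887765e-06]), 'position': array([ 187.42812032, -595.71295845,  247.31828398]), 'ee_rot': array([-1.51731822e-01,  9.88421198e-01,  9.71279327e-04, -2.16460348e-04]), 'contact_force': array([ 0.36182314, -0.09305547,  0.67261386]), 'wrist_torque': array([-0.02014779, -0.02512196,  0.00311766]), 'gripper_width': 85.35683225577043}
```

View pics/scene0.png

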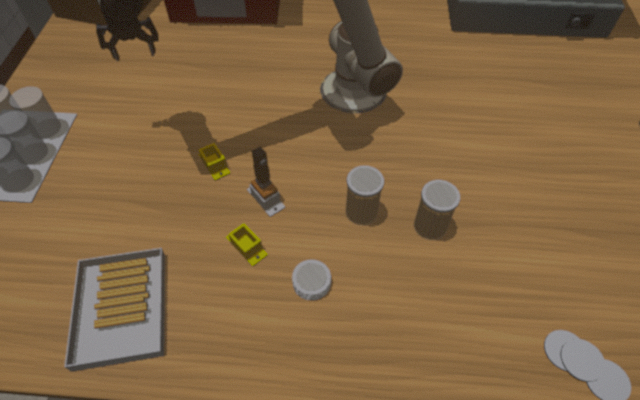

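View pics/top0.png

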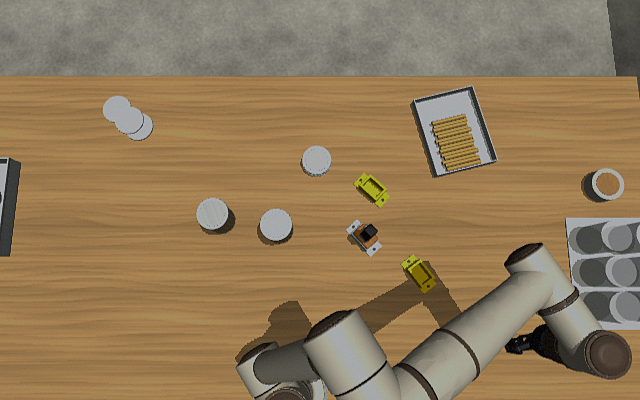

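View pics/wrist0.png

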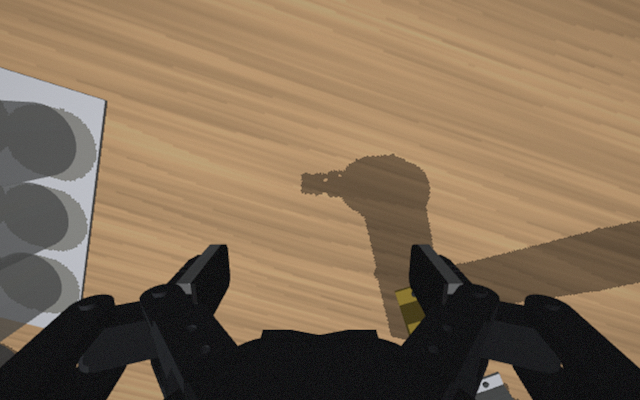

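The only black handle on a wooden block in an aluminium holder is at scene (262,165) / top (369,233). The look-alikes are yellow holders: scene (213,160) and (247,243), top (418,272) and (372,189). The brown-topped pot at top (606,185) isn't the brush. Next I'll take close crops.

```bash
python3 - <<'E'
import cv2,numpy as np
a=cv2.imread("pics/scene0.png")[135:225,220:300]; b=cv2.imread("pics/top0.png")[205:265,335:395]
a=cv2.resize(a,None,fx=6,fy=6,interpolation=cv2.INTER_NEAREST)
b=cv2.resize(b,None,fx=5,fy=5,interpolation=cv2.INTER_NEAREST)
c=np.zeros((540,790,3),np.uint8); c[:540,:480]=a; c[:300,485:785]=b
cv2.imwrite("pics/crop0.png",np.clip(c*1.6,0,255).astype(np.uint8))
E
```

```text
(no output)
```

View pics/crop0.png

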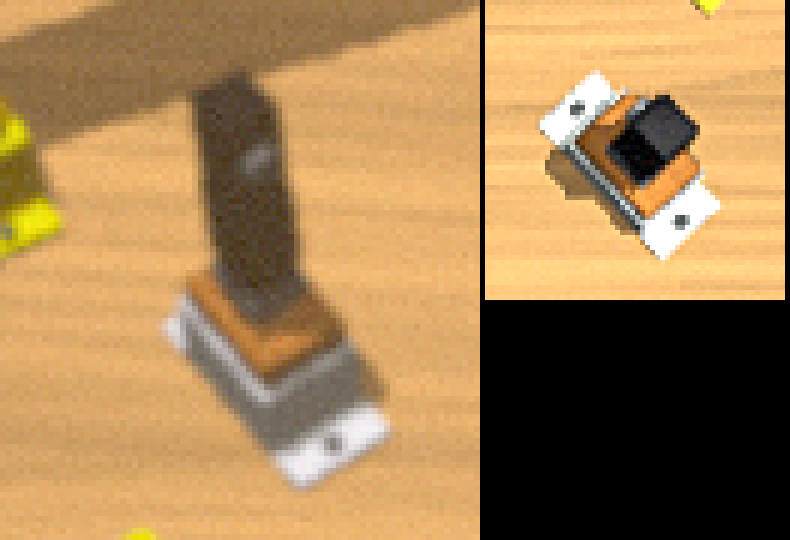

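```bash
cat > h.py <<'E'
from bench import *
import numpy as np,cv2
from scipy.spatial.transform import Rotation as R
def ray(n,px,st=None):
    c=calibration(n); d=np.array([(px[0]-c['cx'])/c['fx'],-(px[1]-c['cy'])/c['fy'],-1.])
    if n=="wrist":
        H=np.array(c['hand_eye']); T=R.from_quat(st['ee_rot']); 
        return T.apply(H[:3,3])+st['position'], T.apply(H[:3,:3]@d)
    return np.array(c['position']), R.from_quat(c['rotation']).apply(d)
def onz(n,px,z,st=None):
    p,d=ray(n,px,st); return p+d*(z-p[2])/d[2]
def tri(*rs):
    A=np.zeros((3,3));b=np.zeros(3)
    for p,d in rs:
        d=d/np.linalg.norm(d);M=np.eye(3)-np.outer(d,d);A+=M;b+=M@p
    x=np.linalg.solve(A,b)
    return x,[np.linalg.norm((np.eye(3)-np.outer(d,d)/(d@d))@(x-p)) for p,d in rs]
def proj(n,X,st=None):
    c=calibration(n)
    if n=="wrist":
        H=np.array(c['hand_eye']);T=R.from_quat(st['ee_rot'])
        v=H[:3,:3].T@(T.inv().apply(np.array(X)-st['position'])-H[:3,3])
    else: v=R.from_quat(c['rotation']).inv().apply(np.array(X)-c['position'])
    return np.array([c['cx']+c['fx']*v[0]/-v[2],c['cy']-c['fy']*v[1]/-v[2]])
E
python3 - <<'E'
from h import *
np.set_printoptions(precision=1,suppress=True)
l1=onz("top",(353.4,226.4),5);l2=onz("top",(374.2,249),5);ls=onz("scene",(275.8,208.8),5)
print("lugs",l1,l2,(l1+l2)/2,np.linalg.norm(l1-l2),"scene lug",ls)
print("htop",onz("top",(370.8,231),196))
print("btn scene",onz("scene",(263,161.3),171))
for n,p in [("jar1",(276,225)),("jar2",(213,214)),("lids",(316,160))]: print(n,onz("top",p,142 if n!="lids" else 35))
d=l1-l2;print(np.degrees(np.arctan2(d[1],d[0])))
E
```

```text
lugs [ 490.8 -191.2    5. ] [ 420.3 -254.5    5. ] [ 455.6 -222.8    5. ] 94.72654984101106 scene lug [ 494.3 -192.6    5. ]
htop [ 453.7 -222.2  196. ]
btn scene [ 468.7 -215.8  171. ]
jar1 [477.5  38.6 142. ]
jar2 [509.2 217.7 142. ]
lids [697.  -74.7  35. ]
41.89913536082086
```

{"name": "jog_arm", "arguments": {"increments": [[-0.03, 0.022, -0.02, 5], [-0.075, 0.055, -0.04, 12], [-0.12, 0.09, -0.04, 20], [-0.165, 0.125, -0.04, 28], [-0.21, 0.16, -0.04, 36], [-0.255, 0.195, -0.04, 44], [-0.3, 0.228, -0.04, 52], [-0.34, 0.258, -0.04, 60], [-0.367, 0.276, -0.04, 65.4], [-0.367, 0.276, -0.04, 65.4]], "hand": 1}}

```text
clock: 1.4
position: [455.7, -221.0, 287.5]
ee_rot: [0.405, 0.914, 0.001, -0.001]
contact_force: [-0.9, -0.3, 0.0]
gripper_width: 85.1
```

```bash
python3 - <<'E'
from h import *
s=read_state(); im=get_image("wrist"); cv2.imwrite("pics/wrist1.png",im[:,:,::-1])
import pickle; pickle.dump((s,im),open("w1.pkl","wb"))
print(s['clock'],s['position'],s['joints'],R.from_quat(s['ee_rot']).as_matrix().round(3))
E
```

```text
1.4 [ 455.67918227 -220.95647698  287.49987974] [-1.31455457e-01  1.54801290e-01 -2.09468463e-01 -1.82441626e-03
 -1.20797985e+00 -2.27193074e+00] [[-0.672  0.74  -0.001]
 [ 0.74   0.672  0.002]
 [ 0.002  0.    -1.   ]]
```

View pics/wrist1.png

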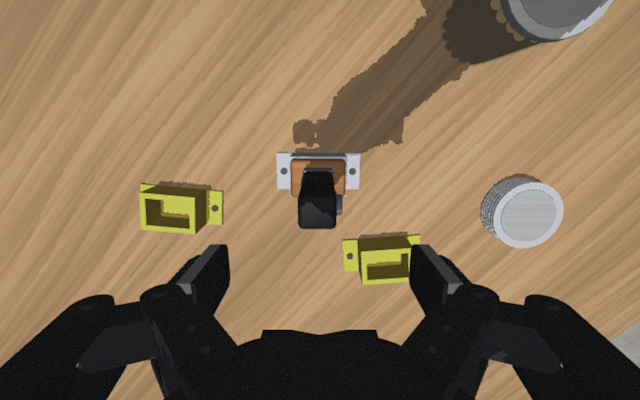

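The wrist view shows the handle's top face near (318,215), the button on its right side at (340,206), and the lugs level at (284,171) and (354,171). So tool +y matches brush +x.

```bash
python3 - <<'E'
from h import *
import pickle
s,im=pickle.load(open("w1.pkl","rb"))
c=im[140:240,260:380,::-1]
cv2.imwrite("pics/crop1.png",np.clip(cv2.resize(c,None,fx=6,fy=6,interpolation=cv2.INTER_NEAREST)*2.0,0,255).astype(np.uint8))
np.set_printoptions(precision=1,suppress=True)
Rm=R.from_quat(s['ee_rot'])
for n,p,z in [("lugL",(284,171),5),("lugR",(354,171),5),("top",(318,215),196),("top-left",(299,0),196)]:
    X=onz("wrist",p,z,s); print(n,X,Rm.inv().apply(X-s['position']))
a=onz("wrist",(354,171),5,s)-onz("wrist",(284,171),5,s); print(np.degrees(np.arctan2(a[1],a[0])),np.linalg.norm(a))
E
```

```text
lugL [ 421.  -256.2    5. ] [ -3.4 -49.5 282.5]
lugR [ 491.7 -191.7    5. ] [ -3.3  46.2 282.5]
top [ 456.7 -225.   196. ] [-3.8 -2.  91.5]
top-left [ 352.  -127.6  196. ] [138.6 -14.   91.8]
42.32319230510198 95.71153034270141
```

View pics/crop1.png

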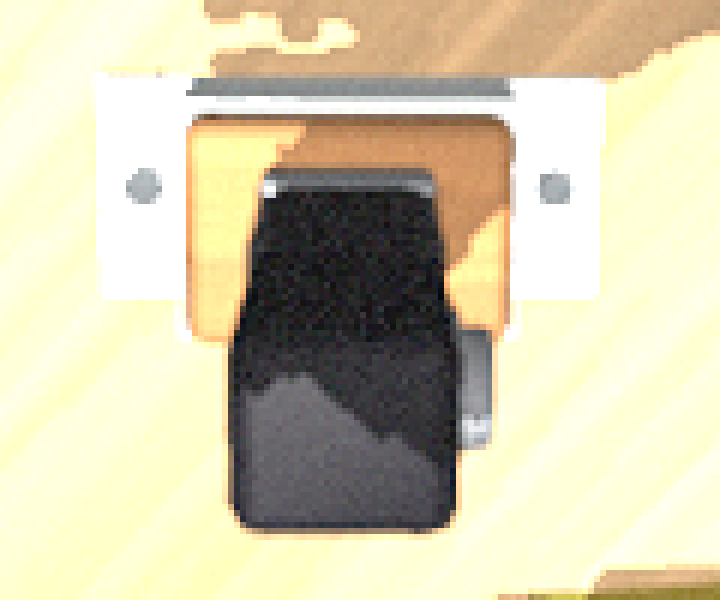

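{"name": "jog_arm", "arguments": {"increments": [[-0.003, -0.0025, 0.01, 0], [-0.003, -0.0025, 0.03, 0], [-0.003, -0.0025, 0.055, 0], [-0.003, -0.0025, 0.08, 0], [-0.003, -0.0025, 0.1, 0], [-0.003, -0.0025, 0.113, 0], [-0.003, -0.0025, 0.119, 0], [-0.003, -0.0025, 0.119, 0], [-0.003, -0.0025, 0.119, 0]], "hand": 1}}

```text
clock: 2.58
position: [455.3, -225.7, 169.2]
ee_rot: [0.405, 0.914, 0.001, -0.0]
contact_force: [0.5, -0.3, -0.5]
gripper_width: 85.4
```

```bash
python3 - <<'E'
from h import *
s=read_state(); im=get_image("wrist"); cv2.imwrite("pics/wrist2.png",np.clip(im[:,:,::-1]*2.,0,255).astype(np.uint8))
print(s['clock'],s['position'],s['contact_force'])
E
```

```text
2.575 [ 455.34293576 -225.66073469  169.20498263] [ 0.45710537 -0.30334458 -0.45454956]
```

View pics/wrist2.png

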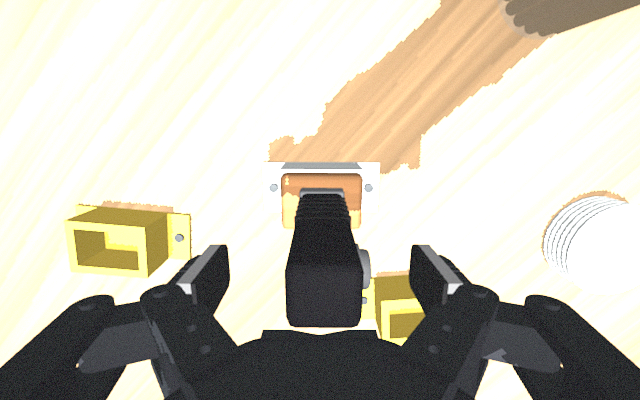

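```bash
python3 - <<'E'
from h import *
s=read_state(); Rm=R.from_quat(s['ee_rot'])
for dx,dy in [(0,0),(14,15),(14,-15),(-14,15),(-14,-15)]:
    print(dx,dy,proj("wrist",s['position']+Rm.apply([dx,dy,-(196-s['position'][2])]),s))
E
```

```text
0 0 [321.80979624 304.86757623]
14 15 [363.82455966 270.80217887]
14 -15 [280.06979413 270.662579  ]
-14 15 [360.91026103 336.90953172]
-14 -15 [282.48337581 336.75327616]
```

Holding the view against the projected handle outline, the handle sits about +3 mm in tool x and +1.5 mm in tool y. The scene and top measurements agree, so I'll shift and close.

{"name": "jog_arm", "arguments": {"increments": [[0.003, 0.0015, 0, 0], [0.003, 0.0015, 0, 0]], "hand": 1}}

```text
clock: 2.88
position: [454.6, -222.1, 169.7]
ee_rot: [0.405, 0.914, 0.001, 0.0]
contact_force: [-0.2, -0.3, 0.8]
gripper_width: 85.4
```

{"name": "jog_arm", "arguments": {"increments": [[0, 0, 0, 0], [0, 0, 0, 0], [0, 0, 0, 0], [0, 0, 0, 0], [0, 0, 0, 0], [0, 0, 0, 0], [0, 0, 0, 0], [0, 0, 0, 0]], "hand": -1}}

```text
clock: 3.88
position: [454.7, -222.2, 169.9]
ee_rot: [0.405, 0.914, 0.001, 0.0]
contact_force: [-1.3, 0.4, 4.4]
gripper_width: 29.8
```

```bash
python3 - <<'E'
from h import *
s=read_state(); im=get_image("wrist"); cv2.imwrite("pics/wrist3.png",np.clip(im[:,:,::-1]*2.,0,255).astype(np.uint8))
print(s['clock'],s['position'],s['contact_force'],s['wrist_torque'],s['gripper_width'])
E
```

```text
3.875 [ 454.70505377 -222.2474721   169.9108213 ] [-1.30691982  0.39353146  4.3777746 ] [-0.18732835  0.15689864  0.004291  ] 29.78096700465087
```

View pics/wrist3.png

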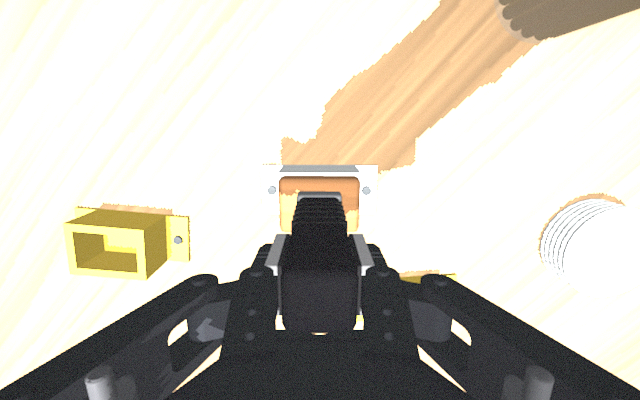

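Opening is 29.8 mm, so the button is flush. Now I'll pull the handle up past the first stop.

{"name": "jog_arm", "arguments": {"increments": [[0, 0, -0.005, 0], [0, 0, -0.012, 0], [0, 0, -0.02, 0], [0, 0, -0.028, 0], [0, 0, -0.036, 0], [0, 0, -0.043, 0], [0, 0, -0.048, 0], [0, 0, -0.052, 0], [0, 0, -0.054, 0], [0, 0, -0.054, 0]], "hand": -1}}

```text
clock: 5.18
position: [454.6, -222.2, 224.0]
ee_rot: [0.405, 0.914, 0.001, 0.0]
contact_force: [0.3, 0.3, 0.2]
gripper_width: 29.3
```

```bash
python3 - <<'E'
from h import *
s=read_state(); im=get_image("wrist"); cv2.imwrite("pics/wrist4.png",np.clip(im[:,:,::-1]*2.,0,255).astype(np.uint8))
im=get_image("scene");cv2.imwrite("pics/scene4.png",np.clip(cv2.resize(im[100:230,200:340,::-1],None,fx=4,fy=4)*1.6,0,255).astype(np.uint8))
print(s['clock'],s['position'],s['contact_force'],s['wrist_torque'],s['gripper_width'])
E
```

```text
5.175 [ 454.63244327 -222.24384843  224.03526952] [0.29263179 0.28138338 0.21680922] [ 0.23166515 -0.09718998 -0.05735841] 29.331191920816213
```

View pics/wrist4.png

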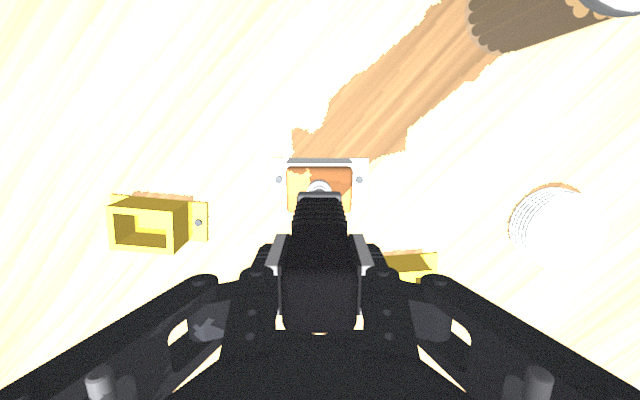

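View pics/scene4.png

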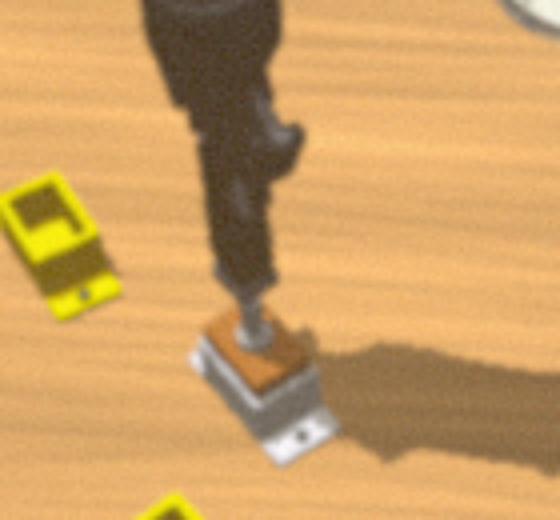

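The handle is out about 54 mm, the rod is showing and the head is still seated. Next: release the button, turn a quarter and grip the plain faces.

{"name": "jog_arm", "arguments": {"increments": [[0, 0, 0, 0], [0, 0, 0, 0], [0, 0, 0, 0], [0, 0, 0, 0], [0, 0, 0, 0]], "hand": 1}}

```text
clock: 5.9
position: [454.6, -222.3, 223.9]
ee_rot: [0.405, 0.914, 0.001, 0.0]
contact_force: [0.5, 0.4, 0.9]
gripper_width: 85.1
```

```bash
python3 - <<'E'
from h import *
s=read_state(); im=get_image("wrist"); cv2.imwrite("pics/wrist5.png",np.clip(im[:,:,::-1]*2.,0,255).astype(np.uint8))
print(s['clock'],s['position'],s['contact_force'],s['wrist_torque'],s['gripper_width'])
E
```

```text
5.9 [ 454.62883327 -222.2641748   223.92195265] [0.48816775 0.39670119 0.86897657] [ 0.04771721 -0.00380523 -0.02315934] 85.14317657770971
```

View pics/wrist5.png

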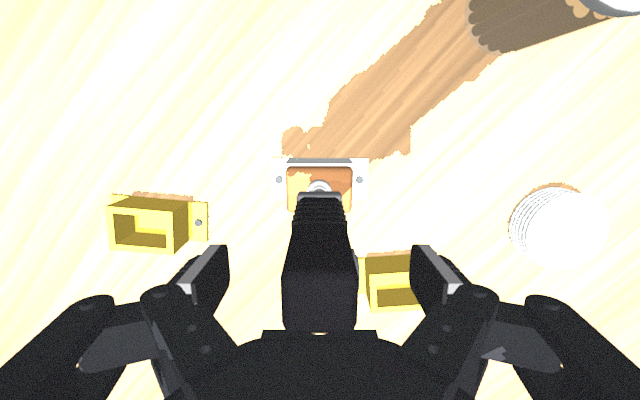

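{"name": "jog_arm", "arguments": {"increments": [[0.0015, 0, 0, -10], [0.0015, 0, 0, -20], [0.0015, 0, 0, -30], [0.0015, 0, 0, -40], [0.0015, 0, 0, -50], [0.0015, 0, 0, -60], [0.0015, 0, 0, -70], [0.0015, 0, 0, -80], [0.0015, 0, 0, -90], [0.0015, 0, 0, -90]], "hand": 1}}

```text
clock: 7.2
position: [453.6, -221.2, 223.9]
ee_rot: [-0.359, 0.933, 0.0, 0.001]
contact_force: [-0.4, 0.7, -0.1]
gripper_width: 85.9
```

```bash
python3 - <<'E'
from h import *
s=read_state(); im=get_image("wrist"); cv2.imwrite("pics/wrist6.png",np.clip(im[:,:,::-1]*2.,0,255).astype(np.uint8))
Rm=R.from_quat(s['ee_rot']);print(Rm.as_matrix().round(3))
print(s['clock'],s['position'],s['contact_force'],s['wrist_torque'],s['gripper_width'])
E
```

```text
[[-0.742 -0.671  0.001]
 [-0.671  0.742  0.001]
 [-0.002  0.    -1.   ]]
7.2 [ 453.60154879 -221.16363408  223.91317074] [-0.37695119  0.7025539  -0.10309862] [0.01806868 0.03832367 0.00535291] 85.92758339809528
```

View pics/wrist6.png

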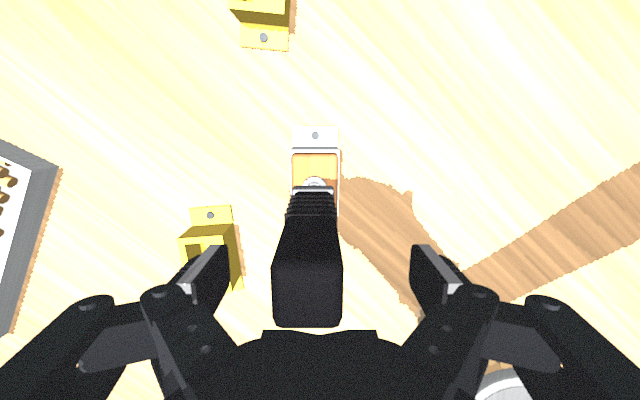

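The handle centre is at column 307 and the pads' mid is at 320. That is about 5 mm along tool −y, measured symmetrically between the pads. I'll shift and grip the plain faces.

{"name": "jog_arm", "arguments": {"increments": [[0, -0.005, 0, 0], [0, -0.005, 0, 0], [0, -0.005, 0, 0]], "hand": 1}}

```text
clock: 7.62
position: [457.0, -224.9, 223.8]
ee_rot: [-0.359, 0.933, 0.0, 0.001]
contact_force: [-0.6, -0.2, 0.9]
gripper_width: 85.4
```

```bash
python3 - <<'E'
from h import *
s=read_state(); im=get_image("wrist"); cv2.imwrite("pics/wrist7.png",np.clip(im[:,:,::-1]*2.,0,255).astype(np.uint8))
print(s['clock'],s['position'],s['contact_force'],s['wrist_torque'],s['gripper_width'])
E
```

```text
7.625 [ 456.95310502 -224.91323488  223.8081535 ] [-0.57450512 -0.16811135  0.85851131] [-0.07075164 -0.02905016  0.02579091] 85.40941037666282
```

View pics/wrist7.png

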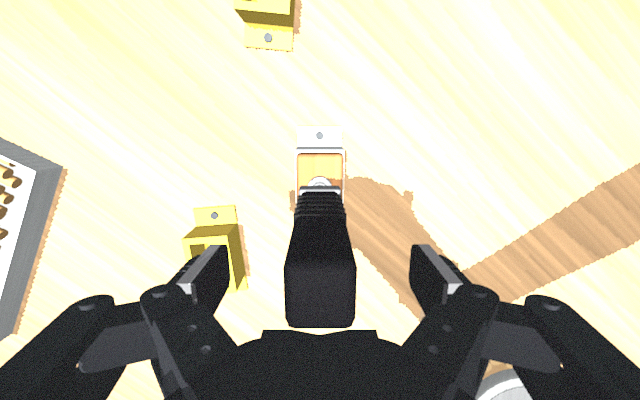

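It's centred (handle at column 320, lug hole at 320). Closing.

{"name": "jog_arm", "arguments": {"increments": [[0, 0, 0, 0], [0, 0, 0, 0], [0, 0, 0, 0], [0, 0, 0, 0], [0, 0, 0, 0], [0, 0, 0, 0], [0, 0, 0, 0]], "hand": -1}}

```text
clock: 8.55
position: [456.9, -224.8, 223.8]
ee_rot: [-0.359, 0.933, 0.0, 0.001]
contact_force: [-0.2, 0.0, -0.2]
gripper_width: 27.8
```

{"name": "jog_arm", "arguments": {"increments": [[0, 0, -0.001, 0], [0, 0, -0.002, 0], [0, 0, -0.003, 0], [0, 0, -0.004, 0], [0, 0, -0.005, 0], [0, 0, -0.006, 0], [0, 0, -0.007, 0], [0, 0, -0.008, 0], [0, 0, -0.009, 0], [0, 0, -0.01, 0]], "hand": -1}}

```text
clock: 9.8
position: [456.8, -224.9, 233.5]
ee_rot: [-0.359, 0.933, 0.001, 0.0]
contact_force: [-0.3, -0.5, -4.0]
gripper_width: 27.5
```

```bash
python3 - <<'E'
from h import *
s=read_state()
im=get_image("scene");cv2.imwrite("pics/scene8.png",np.clip(cv2.resize(im[100:230,200:340,::-1],None,fx=4,fy=4)*1.6,0,255).astype(np.uint8))
print(s['clock'],s['position'],s['contact_force'],s['wrist_torque'],s['gripper_width'])
E
```

```text
9.8 [ 456.7626844  -224.88206266  233.48025623] [-0.32406424 -0.54874763 -3.95504611] [ 0.01993386 -0.00369374 -0.04008108] 27.472740741230528
```

View pics/scene8.png

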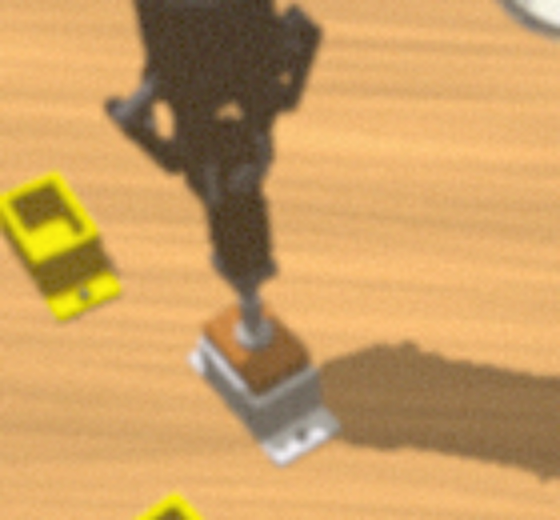

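About 4 N down now, which matches the brush's weight, so the handle has locked and the head is lifting. Now raising straight up.

{"name": "jog_arm", "arguments": {"increments": [[0, 0, -0.005, 0], [0, 0, -0.012, 0], [0, 0, -0.02, 0], [0, 0, -0.028, 0], [0, 0, -0.036, 0], [0, 0, -0.044, 0], [0, 0, -0.052, 0], [0, 0, -0.059, 0], [0, 0, -0.064, 0], [0, 0, -0.066, 0]], "hand": -1}}

```text
clock: 11.1
position: [456.9, -225.0, 300.0]
ee_rot: [-0.359, 0.933, 0.0, 0.001]
contact_force: [-0.0, 0.0, -4.4]
gripper_width: 27.2
```

{"name": "jog_arm", "arguments": {"increments": [[0, 0, 0, 0], [0, 0, 0, 0], [0, 0, 0, 0], [0, 0, 0, 0]], "hand": -1}}

```text
clock: 11.6
position: [456.8, -225.0, 299.8]
ee_rot: [-0.359, 0.933, 0.0, 0.001]
contact_force: [0.0, -1.1, -3.8]
gripper_width: 27.4
```

```bash
python3 - <<'E'
from h import *
s=read_state(); im=get_image("wrist"); cv2.imwrite("pics/wrist9.png",np.clip(im[:,:,::-1]*2.,0,255).astype(np.uint8))
im=get_image("scene");cv2.imwrite("pics/scene9.png",im[:,:,::-1]);cv2.imwrite("pics/scene9c.png",np.clip(cv2.resize(im[100:230,200:340,::-1],None,fx=4,fy=4)*1.6,0,255).astype(np.uint8))
print(s['clock'],s['position'],s['contact_force'],s['wrist_torque'],s['gripper_width'])
E
```

```text
11.6 [ 456.8260461  -224.99560242  299.83508582] [ 0.0061878  -1.12628682 -3.77839142] [ 0.02660674  0.01013881 -0.00060396] 27.394616623156207
```

View pics/scene9c.png

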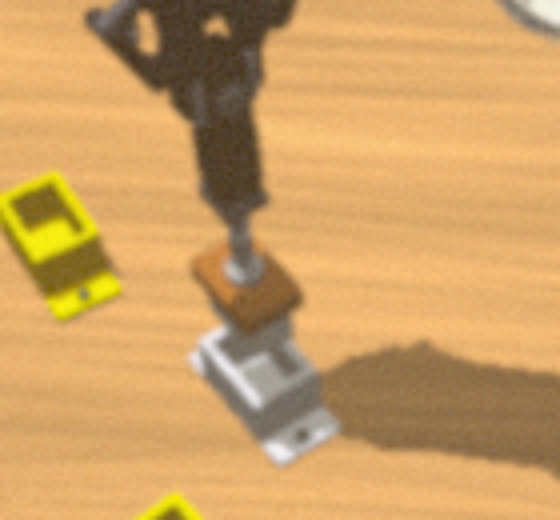

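View pics/wrist9.png

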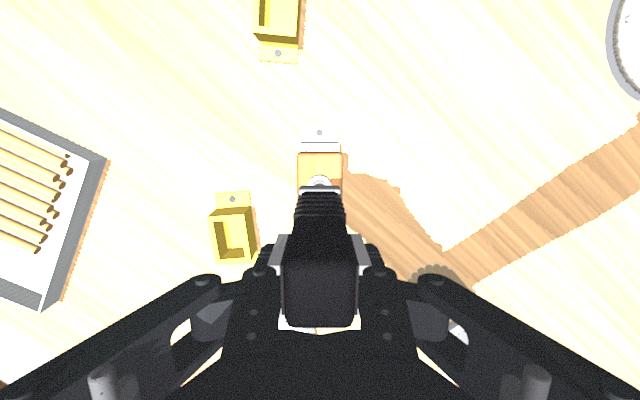

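```bash
python3 - <<'E'
from h import *
np.set_printoptions(precision=1,suppress=True)
s=read_state()
x,y=455.5,-224
for e in (.03,.06,.09):
    o=12+(299.8-169.9)-e*1000
    a=np.radians(42.2)
    print(e,o,"ferrule top",proj("scene",(x,y,o+59)),"block corners",[proj("scene",(x+np.cos(a)*u-np.sin(a)*v,y+np.sin(a)*u+np.cos(a)*v,o+51)) for u,v in [(33,23),(33,-23),(-33,23),(-33,-23)]])
print("handle bottom",proj("scene",(x,y,12+(299.8-169.9)+59)))
im=cv2.imread("pics/scene9.png")[130:190,230:290]
cv2.imwrite("pics/c9.png",np.clip(cv2.resize(im,None,fx=9,fy=9,interpolation=cv2.INTER_NEAREST)*1.6,0,255).astype(np.uint8))
E
```

```text
0.03 111.9 ferrule top [260.4 157. ] block corners [array([276. , 162.8]), array([260.5, 171.8]), array([261. , 146.9]), array([245.7, 155.4])]
0.06 81.9 ferrule top [261.6 164.8] block corners [array([276.8, 170.5]), array([261.6, 179.4]), array([262.1, 154.7]), array([247.1, 163.1])]
0.09 51.900000000000006 ferrule top [262.7 172.2] block corners [array([277.6, 177.8]), array([262.7, 186.6]), array([263.2, 162.1]), array([248.4, 170.5])]
handle bottom [259.3 148.9]
```

View pics/c9.png

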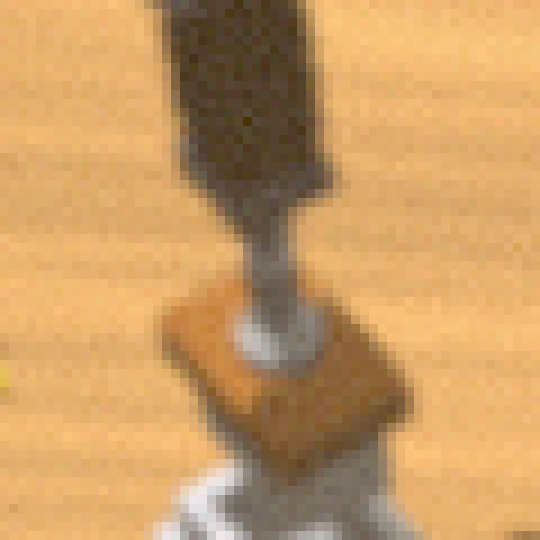

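```bash
python3 - <<'E'
from h import *
np.set_printoptions(precision=1,suppress=True)
a=np.radians(42.2);x,y=455.5,-224
for b in (20.5,17.5,15): print(b,proj("scene",(x+b*np.cos(a),y+b*np.sin(a),301)))
print("seated ferrule top",proj("scene",(x,y,71)),"block corners",[proj("scene",(x+np.cos(a)*u-np.sin(a)*v,y+np.sin(a)*u+np.cos(a)*v,63)) for u,v in [(33,23),(33,-23),(-33,23),(-33,-23)]])
A=cv2.imread("pics/scene9.png")[80:140,230:290]
A=np.clip(cv2.resize(A,None,fx=9,fy=9,interpolation=cv2.INTER_NEAREST)*3.,0,255)
cv2.imwrite("pics/d9.png",A)
E
```

```text
20.5 [260.  124.7]
17.5 [259.3 123.9]
15 [258.7 123.2]
seated ferrule top [264.1 181.7] block corners [array([278.7, 187.2]), array([264.1, 195.9]), array([264.5, 171.6]), array([250.2, 180. ])][ WARN:0@0.061] global loadsave.cpp:1063 imwrite_ Unsupported depth image for selected encoder is fallbacked to CV_8U.
```

View pics/d9.png

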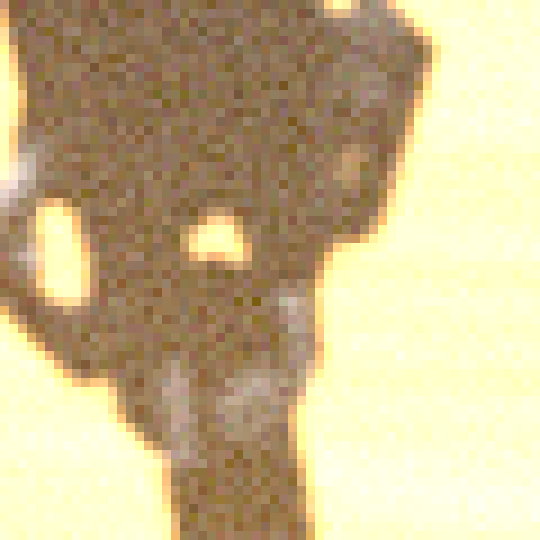

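```bash
python3 - <<'E'
from h import *
s=read_state(); im=get_image("scene")[100:230,200:340,::-1]
now=np.clip(cv2.resize(im,None,fx=4,fy=4)*1.6,0,255).astype(np.uint8); old=cv2.imread("pics/scene4.png"); mid=cv2.imread("pics/scene8.png")
t=old[300:352,225:285]   # ferrule+block patch
for n,i in (("mid",mid),("now",now)):
    r=cv2.matchTemplate(i,t,cv2.TM_CCOEFF_NORMED); _,v,_,l=cv2.minMaxLoc(r); print(n,v,"ferrule dpx",(l[0]-225)/4,(l[1]-300)/4)
x,y=455.5,-224
p0=proj("scene",(x,y,71))
for e in (54,57,60,63,66): print(e,proj("scene",(x,y,71+129.9-e))-p0)
print(s['clock'],s['position'],s['contact_force'],s['gripper_width'],abs(s['joint_vel']).max())
E
```

```text
mid 0.9808798432350159 ferrule dpx 0.0 -0.5
now 0.9777377247810364 ferrule dpx -2.5 -16.5
54 [ -2.70103234 -18.45646019]
57 [ -2.58913898 -17.69188016]
60 [ -2.47768754 -16.93031985]
63 [ -2.36667541 -16.1717614 ]
66 [ -2.25610001 -15.4161871 ]
11.7 [ 456.88738437 -224.99866779  299.94149682] [-0.43313441 -0.481061   -4.45943234] 27.612895462330634 0.002231447418402007
```

Measured extension is about 61.7 ± 2 mm, so it's the second stop. The arm is still, the weight is steady at about 4.4 N, and the bristle ends are about 36 mm above the rim. Handing in.

```bash
python3 -c "
from bench import *
print(job_done())"
```

```text
the job is handed in; nothing more can be done
None
```

I squeezed the button flush and drew the handle up about 54 mm, with the head staying seated in the holder. I then let the button go, turned the gripper a quarter turn and gripped the plain faces. Pulling on, the handle locked and I lifted the brush straight up. The job was handed in at about 11.7 s, holding the brush by the handle.

**Last checks:**
- **Stop:** the scene picture puts the handle about 62 ± 2 mm out, so at the second stop (54 and 90 mm don't fit).
- **Load:** the wrist carries about 4.4 N, in line with the brush's full weight.
- **Stillness and clearance:** the arm was still. The bristle ends come out about 36 mm above the rim.
- **Jars and lids:** I never went near them.

**Could not see or disagreed:**
- **Button:** I couldn't see it at the end, because it faces away from the wrist camera and is too small in the scene view. That it is out is inferred: the head, which would sink if it were unlocked, stayed up.
- **Wrist camera:** it disagreed with the fixed cameras by 3–5 mm on the handle's position along the camera's tilt direction. I corrected this by centring the handle between the pads before the second grip.

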